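# Make up the bearing tray and hold it over the reader

## Task

Of the two steel bushes, put the one that passes over the tray's post onto it, all the way down, and let go of it; the other bush does not fit and stays on the worktop. Then lift the tray by its wooden handle and carry it, without ever letting the loose ball leave its pocket, to the grey reader. Finish while still holding the tray there: level, still, centred over the reader's glass with the long sides of tray and reader in line (either way round), about 5 cm above the glass and not touching it, and do not shift the sanding block or the small offcut on the bench.

Things in the scene. Friction and masses are not known exactly. Their poses are not given: they have to be found in the camera images.
- tray: Loose dark steel bearing tray, 200 x 90 mm, 5 mm floor and a 13 mm high rim 4 mm thick, about 0.35 kg. Origin: centre of its underside; x along its length, z up. At x = 0 a handle bridges it: a wooden bar 14 mm thick (x), 84 mm long (y), from 85 to 111 mm above the underside, on two 8 mm steel rods at y = -34 and +34 mm. A post stands near the +x end and a ball pocket is near the -x end. It starts roughly lengthwise away from the robot, post end farthest.
- tray_handle (a point): Middle of the tray's wooden handle bar, 98 mm above the tray's underside; take it from above across its 14 mm thickness (along the tray's x). Axes as the tray's.
- tray_post_foot (a point): Foot of the tray's post at floor height, 70 mm from the tray's centre to +x and 5 mm above its underside. The post is steel, 20 mm in diameter, 30 mm high above the floor, its top 6 mm tapered to 12 mm. Axes as the tray's.
- tray_pocket (a point): Where the centre of the ball is when the ball lies in the middle of its pocket: 70 mm from the tray's centre to -x, 21 mm above the underside. The pocket is a ring 44 mm inside, 52 mm outside, only 4 mm high, so a tilt of about 40 degrees or a hard jerk lets the ball out. Axes as the tray's.
- ball_center (a point): Centre of the loose steel ball, 32 mm in diameter, 0.1 kg, that rolls up to 11 mm about the middle of its pocket.
- bush_wide: Loose steel bush (a short tube), 40 mm outside, 36 mm high, bore 26 mm: the one that passes over the post. It stands upright; origin: centre of its underside. The two bushes stand on the worktop behind and beside the vice and trade places from start to start.
- bush_narrow: Loose steel bush of the same outside, 40 mm and 36 mm high, but bore 17 mm: it does not pass over the post. Stands upright; origin: centre of its underside.
- reader: Fixed grey box, 140 x 90 x 40 mm, with a black frame and a glass window facing up, that reads the plate under a tray held over it. Origin: centre of its underside; x along its length, z up.
- reader_glass (a point): Centre of the reader's glass, 40 mm above the worktop. Axes as the reader's. Fixed near by: a drawer box about 0.2 m high behind the tray, its left front corner at about x 0.60, y 0.33, so draw the tray toward the robot or lift it above the box when passing; a glue bottle 178 mm high and a paint tin 77 mm high behind the reader, from x 0.66.
- sanding_block: Bystander: loose brown sanding block, 60 x 99 x 23 mm. Origin: centre of its underside.
- offcut: Bystander: small loose sawn offcut of board, 38 x 19 x 16 mm, beside the vice. Origin: centre of its underside. (Fixed near by: a bench vice at x 0.40, y 0.06, 94 mm high, to the right of the tray.)

How it is judged:
By the outcome, as a careful person would: the job done as asked, in the order asked, and still so for the second after the job is handed in, while the arm keeps its last pose, push and grip.
It also fails if it takes over 58 s, if anything falls off the work surface, if the arm or the gripper's body presses on something with over 40 N, if the wrist force passes 120 N, or if a joint passes its speed limit or range.

## Robot

A 6-joint arm with a two-finger parallel gripper is mounted at the origin on a cart in front of the work surface, level with it; the furniture and walls round the work are solid. World frame = base frame: x ahead of the robot, y to its left, z up, the work surface at z = 0. Lengths are in m, angles in rad, forces in N, time in s.
With the tool pointing down it reaches from about 0.35 to 0.775 m from the base axis. Payload 7.3 kg.
Tool frame: the origin (TCP) lies between the finger pads; the fingertips stand 8 mm ahead of it and the grasp point (between the pads) lies 11 mm behind it (robot.nose_length is the distance from the TCP to the fingertips, in m); z points along the fingers, y is the line along which they close (so a half turn about z gives the same grasp; the last joint's range is limited). The gripper opens to 92 mm and grips with 3 to 60 N. Pads are 19 mm wide; open, the fingers measure 130 mm over their backs; the gripper's body (75 mm by 190 mm) begins 47 mm behind the grasp point.
Start: joints at [1.184, 0.342, 1.524, -0, 1.275, -0.146], TCP at [0.125, 0.51, 0.235] pointing down, gripper open.
Joint ranges: [-2.53, 2.53], [-0.77, 2.02], [0.04, 2.7], [-1, 4.14], [0.28, 2.66], [-3.11, 3.11]. Speed limits (rad/s): [2.57, 2.57, 3.14, 3.14, 3.14, 3.14].

## Interface

Orientations are given as [roll, pitch, yaw] about the fixed x, y, z axes, in that order (R = Rz(yaw) Ry(pitch) Rx(roll)).
In Python, from cell import robot gives the robot as it stands. The module is installed in compiled form; this text tells all that it offers.
- The arm moves only by the shell command python3 -m jog 'ROWS' [FORCE]. ROWS is JSON, a list that holds one entry, the list of rows, each a list of 5 numbers: the gripper's target within -1 to 1 (fully open at 1, half-way at 0, shut at -1), then the shift along the tool's x, y, z in m, then the turn about the tool's z in rad. A call has 1 to 5 rows; each row is the pose to reach, as a shift and turn from the pose commanded when the call began, along the tool's axes at that moment; what a row does not reach only later rows make up. A row lasts 1/12 s, in which the tool goes at most 41.7 mm and 7.16 degrees, less where a joint would pass 70% of its speed; a pose out of reach is approached as far as the arm can. A call with a gripper value outside its range is refused whole. The fingers move at their own pace and stop on an object; FORCE is the grip in N (left out, the last holds). Time passes only in rows, so rows that repeat a pose let the fingers close. It gives the time, the measured TCP pose, the force, the opening and the grip force at its end, in the units of the state.
- robot.observe(): the state, without advancing time (a new reading comes with each control period).
- robot.read_camera(name): name is "scene" or "side" or "wrist"; returns the picture (400x640x3 uint8, red, green, blue); there is no depth.
- robot.camera_model(name): a dict with "camera_matrix" (3x3 intrinsics, pixels), "position" and "attitude" of the camera in the world; the wrist camera has in their place "mount" (4x4, takes a point from camera to tool coordinates, whose origin is the TCP and whose axes are the flange's). Camera axes: x right, y down, z forward; pixel columns grow to the right and rows downward; lengths in m; the calibration is good to about 2 mm. A picture is of the moment at which its call begins: read the wrist's pose just before it. camera_model takes no time and is no camera call.
- robot.hand_in(): hands the job in; it is judged then, once.
The state is a dict: "time": time; "qpos": joint angles; "qvel": joint speeds; "joint_efforts": joint torques, N m; "tool_pos": TCP position; "tool_rot": TCP orientation; "contact_force": force on the tool from outside, world axes, zero at the start; "torque": the same for the moment, N m; "opening": finger opening in m; "grip_force": force on a finger pad.
Only numpy, scipy, OpenCV 4.12 (cv2) and the standard library are available. Lean on these libraries where they do the work, as an engineer would, in place of code of your own. Each camera call takes 0.05 s, during which the arm holds its last target. There are 200 camera calls.

## Working session

There is one attempt and no reset: what is moved stays moved. The work goes in short steps, Python scripts to look and compute and a shell command to move; the robot and the scene stay as the last step left them, time stands still between calls to the robot, and variables do not carry over. Pictures are saved under pics/ and viewed, at most 12 in all, crops included, and the job is handed in when it is done.

```bash
mkdir -p pics
cat > h.py <<'E'
import numpy as np, cv2
from scipy.spatial.transform import Rotation as R
from cell import robot
def cam(name, s=None):
    m=robot.camera_model(name); K=np.array(m["camera_matrix"])
    if name=="wrist":
        s=s or robot.observe(); T=np.eye(4); T[:3,:3]=rot(s["tool_rot"]); T[:3,3]=s["tool_pos"]
        C=T@np.array(m["mount"]); return K,C[:3,:3],C[:3,3]
    return K,rot(m["attitude"]),np.array(m["position"])
def rot(a):
    a=np.array(a,float)
    return a if a.shape==(3,3) else R.from_euler('xyz',a).as_matrix()
def ray(c,px):
    K,A,p=c; d=A@np.linalg.inv(K)@np.array([px[0],px[1],1.]); return p,d/np.linalg.norm(d)
def onz(c,px,z):
    p,d=ray(c,px); return p+d*(z-p[2])/d[2]
def tri(obs):
    M=np.zeros((3,3)); b=np.zeros(3)
    for c,px in obs:
        p,d=ray(c,px); P=np.eye(3)-np.outer(d,d); M+=P; b+=P@p
    return np.linalg.solve(M,b)
def proj(c,X):
    K,A,p=c; q=K@(A.T@(np.array(X)-p)); return q[:2]/q[2]
def snap(name,fn):
    s=robot.observe(); im=robot.read_camera(name); cv2.imwrite(f"pics/{fn}.png",im[:,:,::-1]); np.save(f"pics/{fn}.npy",im); return im,cam(name,s)
E
python3 - <<'E'
from h import *
for n in("scene","side","wrist"):
    print(n,robot.camera_model(n)); snap(n,n+"0")
print(robot.observe())
a=cv2.imread("pics/scene0.png");b=cv2.imread("pics/side0.png")
E
```

```text
scene {'camera_matrix': array([[420.58033503,   0.        , 327.84505344],
       [  0.        , 420.58033503, 199.83679524],
       [  0.        ,   0.        ,   1.        ]]), 'position': array([ 0.09013527, -0.52103146,  0.76698257]), 'attitude': array([-2.26590693, -0.0234049 , -0.54241988])}
side {'camera_matrix': array([[391.90009777,   0.        , 314.07688639],
       [  0.        , 391.90009777, 191.95100106],
       [  0.        ,   0.        ,   1.        ]]), 'position': array([ 0.39617679, -0.45778901,  0.60376105]), 'attitude': array([-2.23097379,  0.01335471, -0.17592241])}
wrist {'camera_matrix': array([[275.93319099,   0.        , 319.3387092 ],
       [  0.        , 275.93319099, 199.63095536],
       [  0.        ,   0.        ,   1.        ]]), 'mount': array([[-2.40942680e-04, -9.64732462e-01, -2.63232253e-01,
         6.99706020e-02],
       [ 9.99999787e-01, -3.92307801e-04,  5.22464250e-04,
        -5.53573303e-04],
       [-6.07306288e-04, -2.63232071e-01,  9.64732350e-01,
        -1.51276468e-01],
       [ 0.00000000e+00,  0.00000000e+00,  0.00000000e+00,
         1.00000000e+00]])}
{'time': 0.15, 'qpos': array([ 1.18400148e+00,  3.42559245e-01,  1.52479070e+00,  1.11772410e-06,
        1.27537189e+00, -1.46014313e-01]), 'qvel': array([ 0.00024016, -0.00094106, -0.00401745, -0.0004305 , -0.00011896,
       -0.00030712]), 'joint_efforts': array([ 1.50384647e-03, -4.31469476e+01, -2.44355482e+01,  7.18178018e-02,
        5.37750742e-02, -6.25864732e-05]), 'tool_pos': array([0.1250687 , 0.50959202, 0.23420878]), 'tool_rot': array([-3.14047564e+00, -1.65349145e-04,  2.90081170e+00]), 'contact_force': array([ 0.65497204, -0.47944762, -0.44462194]), 'torque': array([ 0.01534576, -0.00714141, -0.03252169]), 'grip_force': 0.0, 'opening': 0.0915691926718889}
```

View pics/scene0.png

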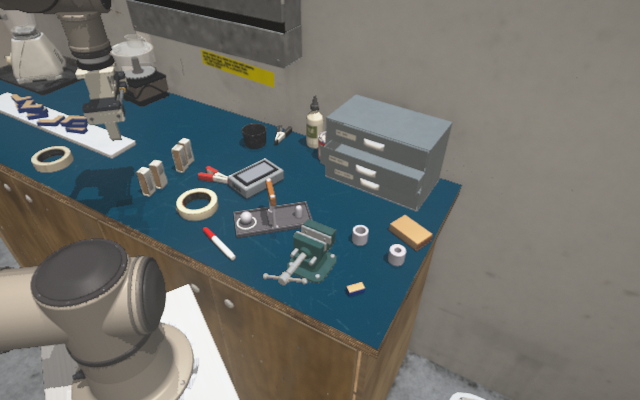

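View pics/side0.png

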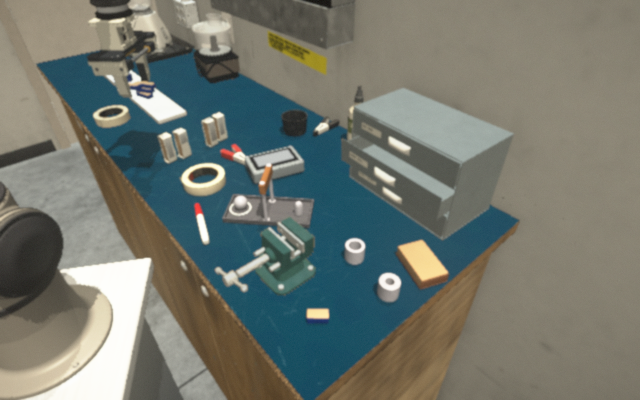

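The scene view shows the tray at about (273,219), the reader at (256,177), and the bushes at (361,235) and (397,254). The side view shows the same bushes at (354,250) and (389,287), and the tray at (268,210). Next I'll enlarge these areas.

Run:
```python
from h import *
a=cv2.imread("pics/scene0.png")[140:280,210:430];b=cv2.imread("pics/side0.png")[130:320,200:430]
A=cv2.resize(a,(800,509),interpolation=cv2.INTER_CUBIC)
b1=cv2.resize(b[10:100,0:130],(520,360),interpolation=cv2.INTER_CUBIC) # side 200..330,140..230 x4
b2=cv2.resize(b[95:185,130:210],(320,360),interpolation=cv2.INTER_CUBIC)[:, :280] # 330..,225.. x4
a2=cv2.resize(a[80:130,135:205],(420,240)[:2],interpolation=cv2.INTER_CUBIC)
cv2.imwrite("pics/c1.png",np.hstack([b1,b2]))
a3=cv2.resize(cv2.imread("pics/scene0.png")[150:270,225:415],(760,480),interpolation=cv2.INTER_CUBIC)
cv2.imwrite("pics/c2.png",a3)
```

```text
(no output)
```

View pics/c1.png

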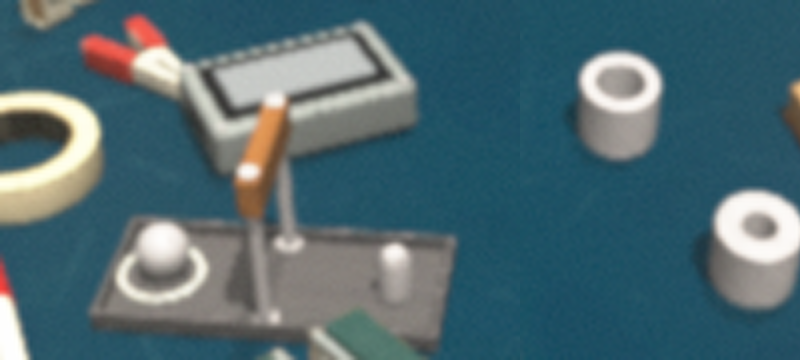

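View pics/c2.png

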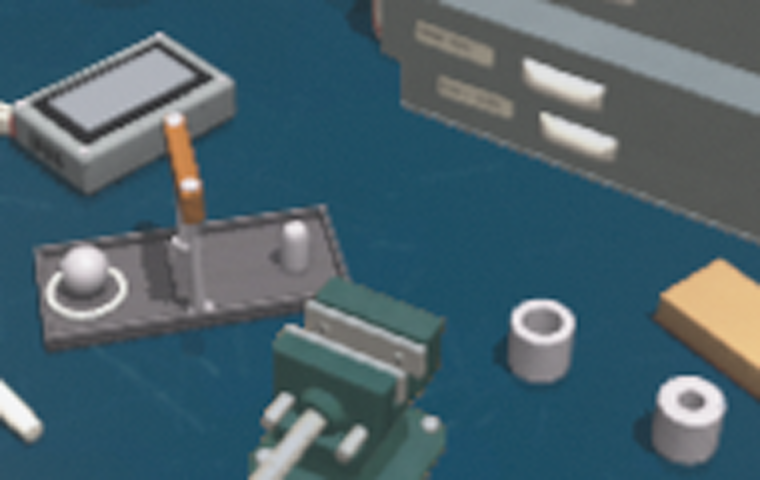

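The bush whose bore looks wider is the one nearer the tray, at side (355,246) and scene (360.5,230). The narrow one is at side (389,281). The handle's end caps, post top, pocket and glass are all clear enough to triangulate.

```bash
cat > m0.py <<'E'
from h import *
cs,cd=cam("scene"),cam("side")
f=lambda x0,y0:(lambda u,v:((u+.5)/4-.5+x0,(v+.5)/4-.5+y0))
L=f(200,140); Rr=lambda u,v:f(330,225)(u-520,v); S=f(225,150)
P=dict(wide_top=(S(542,319),Rr(621,83)),narrow_top=(S(690,402),Rr(757,226)),capfar=(S(175,120),L(274,100)),capnear=(S(190,186),L(248,173)),
 posttop=(S(295,228),L(397,250)),ring=(S(87,291),L(163,272)),rodfootfar=(S(181,243),L(289,243)),rodfootnear=(S(202,308),L(268,316)),
 r1=(S(14,108),L(183,68)),r2=(S(160,33),L(363,22)),r3=(S(235,82),L(415,80)),r4=(S(85,165),L(222,140)),
 g1=(S(48,104),L(211,72)),g2=(S(158,46),L(355,34)),g3=(S(200,74),L(380,66)),g4=(S(92,134),L(235,105)),
 t1=(S(36,252),L(135,220)),t2=(S(323,207),L(456,238)),t4=(S(47,345),L(95,318)))
for k,(a,b) in P.items():
    X=tri([(cs,a),(cd,b)]); print(k,X.round(4),'err',(proj(cs,X)-a).round(1))
E
python3 m0.py
```

```text
wide_top [0.5681 0.081  0.0338] err [0.1 0.9]
narrow_top [ 0.6049 -0.0212  0.0348] err [0.1 0.4]
capfar [0.4167 0.2864 0.1126] err [-0.   0.3]
capnear [0.3975 0.2235 0.1102] err [0.  0.5]
posttop [0.4768 0.2397 0.0311] err [0.  0.2]
ring [0.3408 0.2761 0.0066] err [0.  0.3]
rodfootfar [0.4171 0.2949 0.0016] err [0.  0.2]
rodfootnear [0.399  0.2231 0.0079] err [0.  0.2]
r1 [0.3625 0.4569 0.0324] err [ 0. -0.]
r2 [0.4886 0.4796 0.0413] err [-0.   0.3]
r3 [0.5122 0.3996 0.0396] err [ 0.  -0.3]
r4 [0.3836 0.3773 0.026 ] err [0.  0.2]
g1 [0.3814 0.4363 0.0411] err [-0.   0.3]
g2 [0.4813 0.4675 0.0393] err [-0.   0.2]
g3 [0.4914 0.4149 0.0439] err [ 0.  -0.1]
g4 [0.3941 0.385  0.0453] err [ 0.  -0.2]
t1 [0.3254 0.3266 0.0089] err [0.  0.2]
t2 [0.5175 0.2756 0.0059] err [0.  0.3]
t4 [0.3006 0.246  0.0028] err [0.  0.2]
```

```bash
cat >> h.py <<'E'
def go(x,y,z,yawdeg=None):
    s=robot.observe(); A=rot(s["tool_rot"]); d=A.T@(np.array([x,y,z])-s["tool_pos"])
    yaw=np.degrees(np.arctan2(A[1,0],A[0,0])); dz=None if yawdeg is None else np.radians((-(yawdeg-yaw)+180)%360-180)
    print("t %.2f pos %s yaw %.2f q6 %.2f -> shift tool %s rz %s (rot about tool z, + = yaw down)"%(s["time"],np.round(s["tool_pos"],4),yaw,s["qpos"][5],d.round(4),dz))
E
python3 - <<'E'
from m0 import *
for u in((325,283),(443,322),(428,365)): print('vice',onz(cs,S(*u),.094).round(3))
go(.568,.081,.235)
E
```

```text
wide_top [0.5681 0.081  0.0338] err [0.1 0.9]
narrow_top [ 0.6049 -0.0212  0.0348] err [0.1 0.4]
capfar [0.4167 0.2864 0.1126] err [-0.   0.3]
capnear [0.3975 0.2235 0.1102] err [0.  0.5]
posttop [0.4768 0.2397 0.0311] err [0.  0.2]
ring [0.3408 0.2761 0.0066] err [0.  0.3]
rodfootfar [0.4171 0.2949 0.0016] err [0.  0.2]
rodfootnear [0.399  0.2231 0.0079] err [0.  0.2]
r1 [0.3625 0.4569 0.0324] err [ 0. -0.]
r2 [0.4886 0.4796 0.0413] err [-0.   0.3]
r3 [0.5122 0.3996 0.0396] err [ 0.  -0.3]
r4 [0.3836 0.3773 0.026 ] err [0.  0.2]
g1 [0.3814 0.4363 0.0411] err [-0.   0.3]
g2 [0.4813 0.4675 0.0393] err [-0.   0.2]
g3 [0.4914 0.4149 0.0439] err [ 0.  -0.1]
g4 [0.3941 0.385  0.0453] err [ 0.  -0.2]
t1 [0.3254 0.3266 0.0089] err [0.  0.2]
t2 [0.5175 0.2756 0.0059] err [0.  0.3]
t4 [0.3006 0.246  0.0028] err [0.  0.2]
vice [0.436 0.123 0.094]
vice [0.479 0.06  0.094]
vice [0.454 0.035 0.094]
t 0.15 pos [0.1251 0.5096 0.2342] yaw 166.20 q6 -0.15 -> shift tool [-5.324e-01 -3.106e-01 -5.000e-04] rz None (rot about tool z, + = yaw down)
```

```bash
python3 -m jog '[[[1,-0.175,-0.1,0,0],[1,-0.175,-0.1,0,0],[1,-0.175,-0.1,0,0],[1,-0.175,-0.1,0,0],[1,-0.175,-0.1,0,0]]]'
python3 -m jog '[[[1,-0.165,-0.1,0,0],[1,-0.165,-0.1,0,0],[1,-0.165,-0.1,0,0],[1,-0.165,-0.1,0,0],[1,-0.165,-0.1,0,0]]]'
python3 - <<'E'
from h import *
go(.568,.081,.235)
snap("wrist","w1")
print(robot.observe()["tool_pos"], robot.observe()["tool_rot"])
E
```

```text
time: 0.57
tool_pos: [0.2725, 0.3691, 0.2346]
tool_rot: [-3.141, 0.0, 2.901]
contact_force: [1.2, 1.1, 0.1]
opening: 0.0917
grip_force: 0.0
time: 0.98
tool_pos: [0.4098, 0.2318, 0.2346]
tool_rot: [-3.141, 0.001, 2.899]
contact_force: [-0.6, 0.7, 0.1]
opening: 0.0916
grip_force: 0.0
t 0.98 pos [0.4098 0.2318 0.2346] yaw 166.10 q6 -0.98 -> shift tool [-0.1898 -0.1083 -0.0002] rz None (rot about tool z, + = yaw down)
[0.41219451 0.22991477 0.234521  ] [-3.14019599e+00  2.64404506e-03  2.89708583e+00]
```

View pics/w1.png

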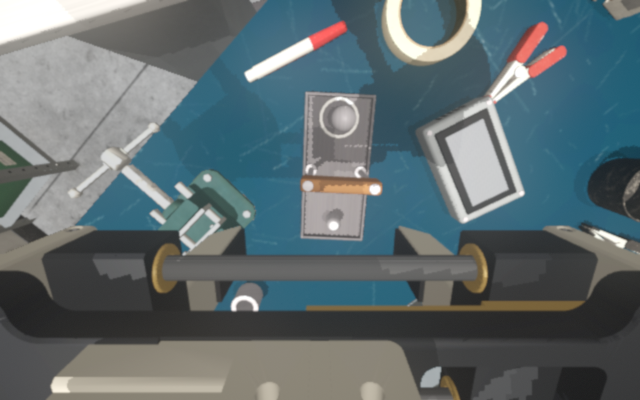

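The wrist view shows the ring at (339,117), post top at (334,224), handle caps at (307,185) and (375,188), the reader glass around (480,160) and the wide bush at (246,303). I'll move over the bush and measure it from close up.

```bash
python3 -m jog '[[[1,-0.192,-0.110,0.06,0],[1,-0.192,-0.110,0.06,0],[1,-0.192,-0.110,0.06,0],[1,-0.192,-0.110,0.06,0],[1,-0.192,-0.110,0.06,0]]]'
python3 -m jog '[[[1,0,0,0,0],[1,0,0,0,0],[1,0,0,0,0]]]' >/dev/null
cat > bush.py <<'E'
from h import *
def light(im,thr=150):
    h=cv2.cvtColor(im,cv2.COLOR_RGB2HSV); return ((h[:,:,1]<60)&(h[:,:,2]>thr)).astype(np.uint8)
E
python3 - <<'E'
from bush import *
go(.568,.081,.02)
im,c=snap("wrist","w2")
print(proj(c,[.568,.081,.036]))
E
```

```text
time: 1.45
tool_pos: [0.5542, 0.0946, 0.1795]
tool_rot: [3.141, -0.0, 2.901]
contact_force: [1.1, 0.4, 0.4]
opening: 0.0919
grip_force: 0.0
t 1.70 pos [0.5527 0.0962 0.1798] yaw 166.18 q6 -1.29 -> shift tool [-0.0188 -0.0111  0.1598] rz None (rot about tool z, + = yaw down)
[309.71201051 206.73308724]
```

View pics/w2.png

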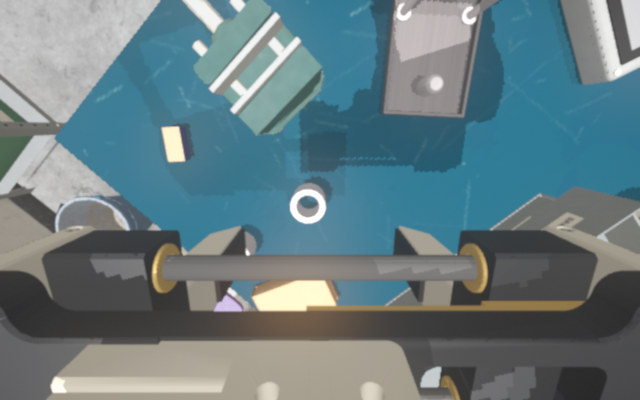

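The bush top ring is at (308,205). Its bore-to-outside ratio is about 0.62, so it is the wide one. I'll fit it precisely and measure the tray in both wrist views.

Run:
```python
from bush import *
im=np.load("pics/w2.npy"); 
c=cam("wrist")
g=cv2.cvtColor(im,cv2.COLOR_RGB2GRAY)
m=(light(im,200)); sub=np.zeros_like(m); sub[180:230,280:335]=m[180:230,280:335]
cs,hi=cv2.findContours(sub,cv2.RETR_CCOMP,cv2.CHAIN_APPROX_NONE)
for k,h in zip(cs,hi[0]):
    if len(k)>15: (x,y),r=cv2.minEnclosingCircle(k); e=cv2.fitEllipse(k); print(len(k),e,h[3], onz(c,e[0],.036).round(4), 'dia',e[1][0]*np.linalg.norm(onz(c,e[0],.036)-c[2])/c[0][0,0])
# triangulate with side/scene
X=tri([(cam("scene"),(360.1,229.4)),(cam("side"),(354.9,245.4)),(c,(308,205))]); print(X.round(4))
# tray: w2 post top
print('post', onz(c,(434,83),.035).round(4))
go(.568,.081,.02)
```

```text
98 ((307.4171447753906, 205.99722290039062), (34.000362396240234, 35.29924774169922), 98.3026351928711) -1 [0.5667 0.0792 0.036 ] dia 0.03803594972670811
63 ((307.39154052734375, 205.9188232421875), (22.122175216674805, 23.22877311706543), 104.95176696777344) 0 [0.5666 0.0792 0.036 ] dia 0.024745921512006577
[0.567  0.0799 0.0349]
post [0.473  0.2339 0.035 ]
t 1.75 pos [0.5525 0.0967 0.1803] yaw 166.24 q6 -1.29 -> shift tool [-0.0189 -0.0117  0.1603] rz None (rot about tool z, + = yaw down)
```

```bash
python3 -m jog '[[[1,-0.018,-0.0133,0.03,0],[1,-0.018,-0.0133,0.07,0],[1,-0.018,-0.0133,0.11,0],[1,-0.018,-0.0133,0.145,0],[1,-0.018,-0.0133,0.158,0]]]'
python3 -m jog '[[[-1,0,0,0,0],[-1,0,0,0,0],[-1,0,0,0,0],[-1,0,0,0,0],[-1,0,0,0,0]]]' 30
python3 -m jog '[[[-1,0,0,0,0],[-1,0,0,0,0],[-1,0,0,0,0]]]' 30
```

```text
time: 2.17
tool_pos: [0.564, 0.0802, 0.0183]
tool_rot: [-3.14, -0.007, 2.903]
contact_force: [-0.6, 0.2, 0.1]
opening: 0.0919
grip_force: 0.0
time: 2.58
tool_pos: [0.5686, 0.079, 0.0241]
tool_rot: [3.141, 0.003, 2.901]
contact_force: [0.4, -0.4, 0.3]
opening: 0.0628
grip_force: 0.0
time: 2.83
tool_pos: [0.5678, 0.0787, 0.0226]
tool_rot: [3.141, 0.001, 2.901]
contact_force: [0.4, 0.6, 0.4]
opening: 0.0429
grip_force: 0.0
```

```bash
python3 -m jog '[[[-1,0,0,0,0],[-1,0,0,0,0],[-1,0,0,0,0]]]' 30
python3 -m jog '[[[-1,0,0,-0.03,0],[-1,0,0,-0.06,0],[-1,0,0,-0.09,0],[-1,0,0,-0.12,0],[-1,0,0,-0.12,0]]]'
python3 -m jog '[[[-1,0,0,0,0],[-1,0,0,0,0],[-1,0,0,0,0]]]' >/dev/null
python3 - <<'E'
from bush import *
go(.4735,.237,.14)
im,c=snap("wrist","w3")
print('bush pred',proj(c,robot.observe()["tool_pos"]+np.array([0,0,.014])))
m=light(im,150)
print('post px guess',proj(c,[.474,.235,.035]))
cv2.imwrite("pics/w3c.png",cv2.resize(im[:,:,::-1][0:300,200:600],(800,600)))
E
```

```text
time: 3.08
tool_pos: [0.5677, 0.0787, 0.0225]
tool_rot: [3.141, 0.0, 2.901]
contact_force: [-0.6, 0.2, 4.2]
opening: 0.0391
grip_force: 30.0
time: 3.5
tool_pos: [0.5706, 0.0788, 0.1481]
tool_rot: [3.139, 0.01, 2.901]
contact_force: [0.9, 0.2, -0.8]
opening: 0.0391
grip_force: 30.0
t 3.75 pos [0.5666 0.0787 0.1406] yaw 166.20 q6 -1.33 -> shift tool [0.1282 0.1316 0.0009] rz None (rot about tool z, + = yaw down)
bush pred [320.24977808 256.97723484]
post px guess [473.40249728  54.47907917]
```

View pics/w3c.png

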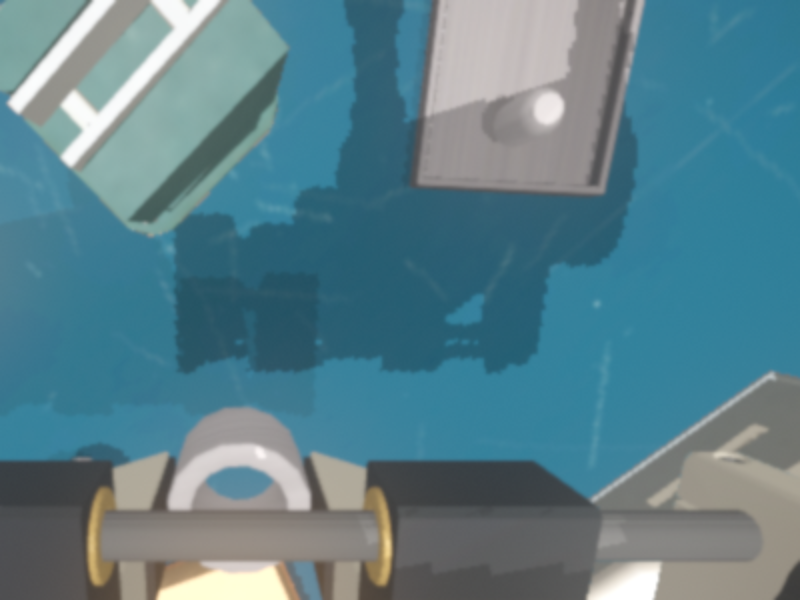

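The bush is gripped and centred at column 320, with its ring near row 253. The post top is at (473.5,54). I'll move to 50 mm short of the post for a close measurement.

```bash
python3 -m jog '[[[-1,0.02,0.033,0,0],[-1,0.039,0.065,0,0],[-1,0.058,0.097,0.01,0],[-1,0.077,0.1295,0.02,0],[-1,0.077,0.1295,0.02,0]]]'
python3 -m jog '[[[-1,0,0,0,0],[-1,0,0,0,0],[-1,0,0,0,0],[-1,0,0,0,0]]]' >/dev/null
python3 - <<'E'
from bush import *
go(.474,.235,.12)
im,c=snap("wrist","w4")
p=proj(c,[.474,.235,.035]); print(p)
s=robot.observe(); A=rot(s["tool_rot"])
for z in (-.014,): print('ring pred',proj(c,s["tool_pos"]+A@[0,0,z]))
u,v=map(int,p); sub=im[v-25:v+25,u-25:u+25]; g=cv2.cvtColor(sub,cv2.COLOR_RGB2GRAY)
for t in (180,200,220):
    n,l,st,ce=cv2.connectedComponentsWithStats((g>t).astype(np.uint8)); 
    for i in range(1,n):
        if st[i,4]>30: q=ce[i]+[u-25,v-25]; print(t,st[i],q,onz(c,q,.035).round(4))
cv2.imwrite("pics/w4c.png",cv2.resize(im[:,:,::-1][100:300,200:460],(780,600)))
E
```

```text
time: 4.22
tool_pos: [0.5197, 0.2279, 0.1192]
tool_rot: [-3.141, -0.006, 2.906]
contact_force: [0.2, 0.4, 0.0]
opening: 0.0388
grip_force: 30.0
t 4.55 pos [0.5243 0.2215 0.1223] yaw 166.10 q6 -1.06 -> shift tool [0.0521 0.001  0.0023] rz None (rot about tool z, + = yaw down)
[320.96130377 146.08595941]
ring pred [320.32858764 257.08385246]
180 [ 19  18  15  14 163] [320.60736196 145.17177914] [0.4732 0.2349 0.035 ]
200 [19 18 14 10 98] [320.76530612 143.60204082] [0.4719 0.2353 0.035 ]
220 [22 20 10  7 40] [322.05 143.7 ] [0.4723 0.2364 0.035 ]
```

View pics/w4c.png

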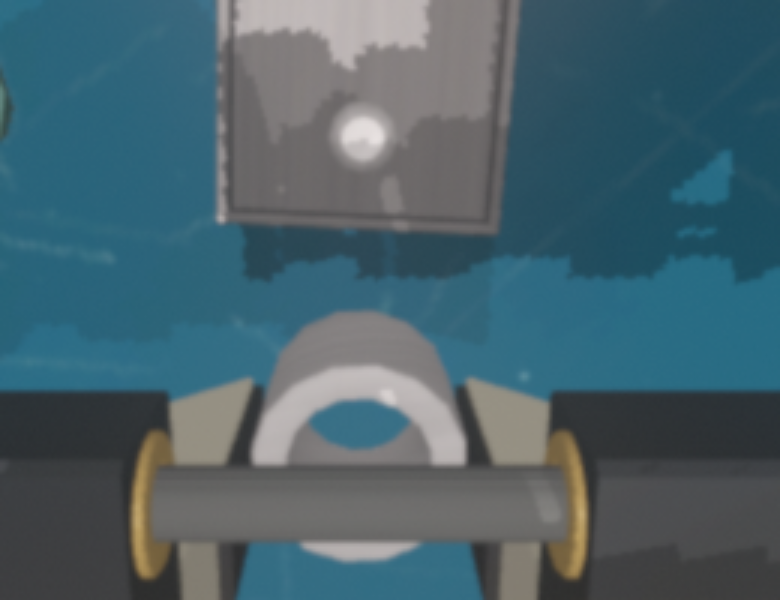

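The post top is at (320.7,145.7). The held ring's outer edges are at rows 222.0 and 286.7. I'll work out the ring's offset in the tool.

Run:
```python
from bush import *
s=robot.observe(); A=rot(s["tool_rot"]); c=cam("wrist",s); P=s["tool_pos"]
for off in (0,.001,.002,.003):
    print(off,[proj(c,P+A@[off+e,f,-.0135]).round(1) for e,f in((.02,0),(-.02,0),(.013,0),(0,.02),(0,-.02))])
k=lambda u,v:(200+(u+.5)/3-.5,100+(v+.5)/3-.5)
print('ring meas',k(358,366),k(358,560),'bore top',k(360,398),k(252,455),k(467,455))
a=onz(c,k(219,222),.013);b=onz(c,k(498,234),.013); print(a,b,np.degrees(np.arctan2(*(b-a)[1::-1])),np.linalg.norm(b-a))
ang=np.arctan2(*(b-a)[1::-1])-np.pi/2; t=np.array([np.cos(ang),np.sin(ang),0]); print('post from edge',(a+b)/2-.03*t)
print('post 29mm ring',onz(c,k(362,138),.029), 'top',onz(c,k(362,137),.035))
# bottom ring front edge of bush
print([proj(c,P+A@[o+.02,0,.0225]).round(1) for o in(0,.002)],k(362,312))
go(.4735,.235,.085)
```

```text
0 [array([320.2, 222.2]), array([320.2, 288.7]), array([320.2, 234.5]), array([356.7, 256.6]), array([283.8, 256.6])]
0.001 [array([320.2, 220.4]), array([320.2, 287.1]), array([320.2, 232.8]), array([356.7, 254.9]), array([283.7, 254.9])]
0.002 [array([320.2, 218.6]), array([320.2, 285.6]), array([320.2, 231. ]), array([356.8, 253.2]), array([283.6, 253.3])]
0.003 [array([320.2, 216.8]), array([320.2, 284. ]), array([320.2, 229.3]), array([356.9, 251.6]), array([283.6, 251.6])]
ring meas (319.0, 221.66666666666669) (319.0, 286.33333333333337) bore top (319.6666666666667, 232.33333333333334) (283.6666666666667, 251.33333333333334) (355.33333333333337, 251.33333333333334)
[0.48974586 0.18388289 0.013     ] [0.51491985 0.26928215 0.013     ] 73.57554258225875 0.08903236528304644
post from edge [0.47355705 0.23506505 0.013     ]
post 29mm ring [0.47400042 0.23456184 0.029     ] top [0.4732937  0.23471002 0.035     ]
[array([320. , 203.4]), array([320. , 200.4])] (320.3333333333333, 203.66666666666669)
t 4.60 pos [0.5243 0.2216 0.1224] yaw 166.09 q6 -1.06 -> shift tool [0.0526 0.0008 0.0373] rz None (rot about tool z, + = yaw down)
```

```bash
python3 -m jog '[[[-1,0.02,0,0.0,0],[-1,0.04,0.001,0.02,0],[-1,0.0518,0.001,0.05,0],[-1,0.0518,0.001,0.055,0],[-1,0.0518,0.001,0.055,0]]]'
python3 -m jog '[[[-1,0,0,0,0],[-1,0,0,0,0],[-1,0,0,0.005,0],[-1,0,0,0.01,0],[-1,0,0,0.015,0]]]'
python3 -c "
from h import *
go(.4736-.971*-.0,.2348,.0275); P=[.4736,.2348]
im,c=snap('wrist','w5')"
```

```text
time: 5.02
tool_pos: [0.4729, 0.2353, 0.0661]
tool_rot: [-3.14, -0.003, 2.9]
contact_force: [1.2, -0.3, -0.5]
opening: 0.0388
grip_force: 30.0
time: 5.43
tool_pos: [0.4742, 0.2361, 0.0522]
tool_rot: [3.141, 0.001, 2.9]
contact_force: [-0.3, -0.9, -0.7]
opening: 0.0392
grip_force: 30.0
t 5.43 pos [0.4742 0.2361 0.0522] yaw 166.19 q6 -1.01 -> shift tool [ 0.0003 -0.0014  0.0247] rz None (rot about tool z, + = yaw down)
```

```bash
python3 -m jog '[[[-1,0,-0.0005,0.003,0],[-1,0,-0.0008,0.007,0],[-1,0,-0.0008,0.011,0],[-1,0,-0.0008,0.015,0],[-1,0,-0.0008,0.018,0]]]'
python3 -m jog '[[[-1,0,0,0,0],[-1,0,0,0.002,0],[-1,0,0,0.004,0],[-1,0,0,0.004,0],[-1,0,0,0.004,0]]]'
```

```text
time: 5.9
tool_pos: [0.4733, 0.2353, 0.0336]
tool_rot: [-3.141, -0.0, 2.901]
contact_force: [-0.3, -0.7, -1.0]
opening: 0.0389
grip_force: 30.0
time: 6.32
tool_pos: [0.4734, 0.2354, 0.0302]
tool_rot: [3.142, -0.0, 2.901]
contact_force: [0.2, 0.4, -1.1]
opening: 0.0386
grip_force: 30.0
```

```bash
python3 -m jog '[[[-1,0,0,0.001,0],[-1,0,0,0.002,0],[-1,0,0,0.002,0],[-1,0,0,0.003,0],[-1,0,0,0.003,0]]]'
```

```text
time: 6.73
tool_pos: [0.4735, 0.2354, 0.0275]
tool_rot: [3.141, 0.0, 2.901]
contact_force: [-0.3, -1.2, 1.5]
opening: 0.0392
grip_force: 30.0
```

```bash
python3 -m jog '[[[0.3,0,0,0,0],[0.3,0,0,0,0],[0.3,0,0,0,0],[0.3,0,0,0,0],[0.3,0,0,0,0]]]'
python3 -m jog '[[[0.3,0,0,-0.01,0],[0.3,0,0,-0.03,0],[0.3,0,0,-0.06,0],[0.3,0,0,-0.1,0],[0.3,0,0,-0.14,0]]]'
python3 -m jog '[[[0.3,-0.02,0,-0.02,0],[0.3,-0.02,0,-0.02,0],[0.3,-0.02,0,-0.02,0],[0.3,-0.02,0,-0.02,0]]]'
python3 - <<'E'
from h import *
im,c=snap("wrist","w6"); go(.4063,.2545,.2)
print(robot.observe()["tool_pos"],robot.observe()["tool_rot"])
print('pred handle',proj(c,[.4063,.2545,.111]),'bush',proj(c,[.4736,.235,.041]))
E
```

```text
time: 7.15
tool_pos: [0.4734, 0.2354, 0.0272]
tool_rot: [3.142, -0.0, 2.901]
contact_force: [-0.4, 0.0, 0.0]
opening: 0.0596
grip_force: 0.0
time: 7.57
tool_pos: [0.4727, 0.2351, 0.1689]
tool_rot: [-3.141, -0.001, 2.901]
contact_force: [0.8, -0.4, 0.9]
opening: 0.0598
grip_force: 0.0
time: 7.9
tool_pos: [0.4918, 0.2303, 0.1865]
tool_rot: [-3.141, -0.002, 2.901]
contact_force: [-0.5, -0.7, -0.9]
opening: 0.0595
grip_force: 0.0
t 7.95 pos [0.4915 0.2304 0.1859] yaw 166.20 q6 -1.03 -> shift tool [ 0.0886  0.0031 -0.0138] rz None (rot about tool z, + = yaw down)
[0.49152839 0.23035804 0.18590621] [-3.14014577e+00 -2.82166814e-03  2.90081076e+00]
pred handle [323.88626583  99.30107758] bush [319.97055434 173.3711332 ]
```

View pics/w6.png

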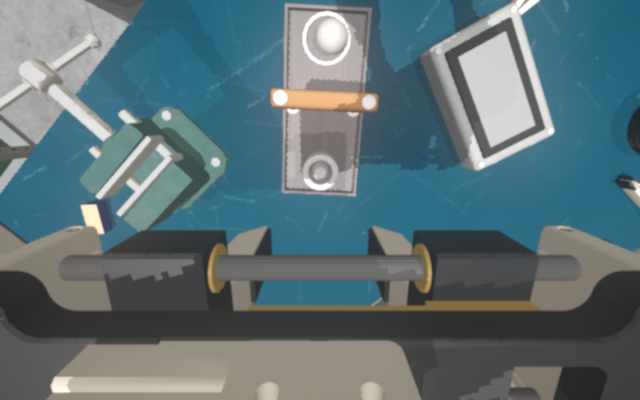

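The bush is seated around the post at (320,172). The ball is in its ring at (330,33), the handle caps are at (280,97) and (369,102), and the reader is around (492,85). Now the exact handle and reader poses.

Run:
```python
from h import *
im=np.load("pics/w6.npy"); c=cam("wrist")
h=cv2.cvtColor(im,cv2.COLOR_RGB2HSV)
m=((h[:,:,0]>5)&(h[:,:,0]<25)&(h[:,:,1]>100)&(h[:,:,2]>100)).astype(np.uint8); m[:80]=0;m[120:]=0;m[:,:260]=0;m[:,390:]=0
y,x=np.nonzero(m); print('orange',x.min(),x.max(),y.min(),y.max())
a,b=[onz(c,p,.111) for p in((280,97),(369,102))]; print('caps',a,b,(a+b)/2,'len',np.linalg.norm(b-a),'ang',np.degrees(np.arctan2(*(b-a)[1::-1])))
# triangulated cap heights with scene
import io,contextlib
with contextlib.redirect_stdout(io.StringIO()): import m0
for n,p in(("capnear",(280,97)),("capfar",(369,102))):
    A,B=m0.P[n]; print(n,tri([(cam("scene"),A),(cam("side"),B),(c,p)]).round(4))
# reader glass
g=cv2.cvtColor(im,cv2.COLOR_RGB2GRAY); roi=g[0:190,400:580]
for nm,mk in(('glass',(roi>150)),('black',(roi<70))):
    n,l,st,ce=cv2.connectedComponentsWithStats(mk.astype(np.uint8))
    for i in range(1,n):
        if st[i,4]>500:
            k,_=cv2.findContours((l==i).astype(np.uint8),cv2.RETR_EXTERNAL,cv2.CHAIN_APPROX_NONE); k=max(k,key=len).reshape(-1,2)+[400,0]
            W=np.array([onz(c,p,.04)[:2] for p in k],np.float32)*1000
            r=cv2.minAreaRect(W); print(nm,st[i],r)
go(.4063,.2545,.2,76)
```

```text
orange 271 377 89 111
caps [0.39620676 0.22194287 0.111     ] [0.41620271 0.2879789  0.111     ] [0.40620474 0.25496088 0.111     ] len 0.0689970685305971 ang 73.15349148915713
capnear [0.3969 0.222  0.1115]
capfar [0.4167 0.2876 0.1118]
glass [  30    0  125  171 4244] ((432.4619140625, 434.19708251953125), (138.45712280273438, 106.14707946777344), 13.262986183166504)
glass [  58   32   77  115 5102] ((435.2718505859375, 428.6869812011719), (99.0420150756836, 48.94498062133789), 14.074771881103516)
t 7.95 pos [0.4915 0.2304 0.1859] yaw 166.20 q6 -1.03 -> shift tool [ 0.0886  0.0031 -0.0138] rz 1.5743605284919655 (rot about tool z, + = yaw down)
```

```bash
python3 -m jog '[[[-0.1,0.03,0.001,0,0.12],[-0.1,0.06,0.003,0,0.24],[-0.1,0.0887,0.0036,0,0.36],[-0.1,0.0887,0.0036,0,0.48],[-0.1,0.0887,0.0036,0,0.6]]]' >/dev/null
python3 -m jog '[[[-0.1,0,0,0,0.12],[-0.1,0,0,0,0.24],[-0.1,0,0,0,0.36],[-0.1,0,0,0,0.48],[-0.1,0,0,0,0.6]]]' >/dev/null
python3 -m jog '[[[-0.1,0,0,0,0.12],[-0.1,0,0,0,0.24],[-0.1,0,0,0,0.36],[-0.1,0,0,0,0.42],[-0.1,0,0,0,0.42]]]' >/dev/null
python3 -m jog '[[[-0.1,0,0,0,0],[-0.1,0,0,0,0],[-0.1,0,0,0,0]]]'
python3 -c "
from h import *
go(.4062,.2549,.087,73.4); snap('wrist','w7'); c=cam('wrist')
print(proj(c,[.3962,.2219,.111]),proj(c,[.4162,.288,.111]))
im=np.load('pics/w7.npy'); h=cv2.cvtColor(im,cv2.COLOR_RGB2HSV)
m=((h[:,:,0]>5)&(h[:,:,0]<25)&(h[:,:,1]>100)&(h[:,:,2]>100)).astype(np.uint8); m[:,:240]=0; m[:,400:]=0
n,l,st,ce=cv2.connectedComponentsWithStats(m); print([ (st[i],ce[i]) for i in range(1,n) if st[i,4]>100])
"
```

```text
time: 9.45
tool_pos: [0.4072, 0.2552, 0.1868]
tool_rot: [-3.141, 0.001, 1.282]
contact_force: [0.4, -0.4, 0.1]
opening: 0.041
grip_force: 0.0
t 9.45 pos [0.4072 0.2552 0.1868] yaw 73.47 q6 0.69 -> shift tool [-0.0005 -0.0008  0.0998] rz 0.0012248725625115294 (rot about tool z, + = yaw down)
[317.30041677 246.44943111] [317.53623736 169.73290302]
[(array([311, 176,  15,  69, 902], dtype=int32), array([317.96119734, 210.82261641])), (array([240, 245,  13,  48, 339], dtype=int32), array([244.59882006, 269.2300885 ])), (array([387, 246,  13,  47, 295], dtype=int32), array([394.79322034, 272.5559322 ])), (array([240, 301, 160,   9, 585], dtype=int32), array([324.63589744, 307.47008547]))]
```

View pics/w7.png

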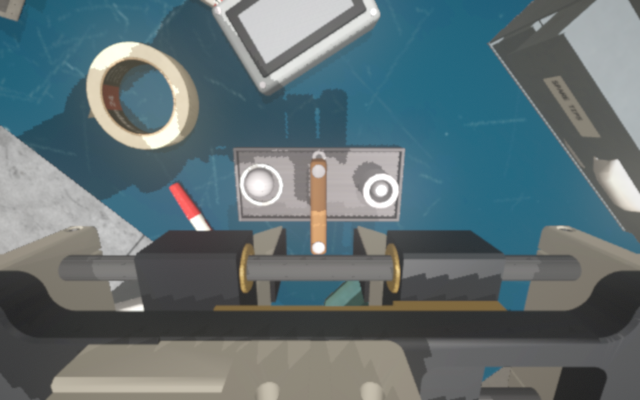

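The bar is vertical in the image at column 318, with caps at rows 170 and 248, as predicted. Descend and grip.

```bash
python3 -m jog '[[[-0.1,0,-0.0008,0.03,0],[-0.1,-0.0005,-0.0008,0.06,0],[-0.1,-0.0005,-0.0008,0.085,0],[-0.1,-0.0005,-0.0008,0.099,0],[-0.1,-0.0005,-0.0008,0.099,0]]]' 
python3 -m jog '[[[-1,0,0,0,0],[-1,0,0,0,0],[-1,0,0,0,0],[-1,0,0,0,0],[-1,0,0,0,0]]]' 20
python3 -m jog '[[[-1,0,0,0,0],[-1,0,0,0,0],[-1,0,0,0,0],[-1,0,0,0,0],[-1,0,0,0,0]]]' 60
```

```text
time: 9.92
tool_pos: [0.4047, 0.2541, 0.0854]
tool_rot: [-3.137, 0.004, 1.281]
contact_force: [-1.2, 0.4, 0.1]
opening: 0.0416
grip_force: 0.0
time: 10.33
tool_pos: [0.4068, 0.2553, 0.0891]
tool_rot: [3.141, -0.001, 1.281]
contact_force: [-0.9, 0.3, 1.9]
opening: 0.0141
grip_force: 20.0
time: 10.75
tool_pos: [0.4068, 0.2553, 0.0891]
tool_rot: [3.141, -0.001, 1.281]
contact_force: [-2.4, 1.4, 7.1]
opening: 0.0134
grip_force: 60.0
```

```bash
python3 -m jog '[[[-1,0,0,-0.002,0],[-1,0,0,-0.006,0],[-1,0,0,-0.012,0],[-1,0,0,-0.019,0],[-1,0,0,-0.026,0]]]' 
python3 -m jog '[[[-1,0,0,-0.008,0],[-1,0,0,-0.016,0],[-1,0,0,-0.024,0],[-1,0,0,-0.032,0],[-1,0,0,-0.040,0]]]'
python3 -m jog '[[[-1,0,0,-0.008,0],[-1,0,0,-0.016,0],[-1,0,0,-0.022,0],[-1,0,0,-0.026,0],[-1,0,0,-0.028,0]]]'
python3 -m jog '[[[-1,0,0,0,0],[-1,0,0,0,0],[-1,0,0,0,0],[-1,0,0,0,0]]]'
python3 -c "
from h import *
go(.4353,.4287,.183,104.1); snap('wrist','w8')"
```

```text
time: 11.17
tool_pos: [0.4066, 0.2549, 0.1148]
tool_rot: [-3.141, 0.0, 1.281]
contact_force: [-0.3, -0.0, -5.0]
opening: 0.0136
grip_force: 60.0
time: 11.58
tool_pos: [0.4067, 0.255, 0.1552]
tool_rot: [3.141, -0.0, 1.281]
contact_force: [0.3, 0.2, -4.9]
opening: 0.0136
grip_force: 60.0
time: 12.0
tool_pos: [0.4069, 0.2551, 0.1829]
tool_rot: [3.141, -0.001, 1.281]
contact_force: [-0.1, 0.9, -5.2]
opening: 0.0138
grip_force: 60.0
time: 12.33
tool_pos: [0.4064, 0.2549, 0.1818]
tool_rot: [-3.141, 0.0, 1.281]
contact_force: [0.5, 0.9, -5.4]
opening: 0.0135
grip_force: 60.0
t 12.33 pos [0.4064 0.2549 0.1818] yaw 73.38 q6 0.69 -> shift tool [ 0.1748 -0.0221 -0.0013] rz -0.5361434447123576 (rot about tool z, + = yaw down)
```

View pics/w8.png

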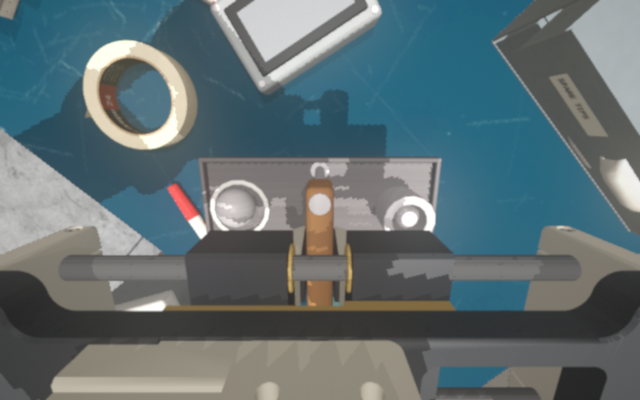

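The tray is held square: its far rim corners are at (200,159) and (440,158), with the ball in its ring at (238,205) and the bush on the post at (408,217). I'll carry it gently, translating first and then turning.

```bash
python3 -m jog '[[[-1,0.002,-0.0003,0,0],[-1,0.006,-0.0008,0,0],[-1,0.012,-0.0015,0,0],[-1,0.020,-0.0025,0,0],[-1,0.030,-0.0038,0,0]]]' >/dev/null
python3 -m jog '[[[-1,0.012,-0.0015,0,0],[-1,0.024,-0.003,0,0],[-1,0.036,-0.0046,0,0],[-1,0.048,-0.0061,0,0],[-1,0.060,-0.0076,0,0]]]'
python3 -m jog '[[[-1,0.012,-0.0015,0,0],[-1,0.024,-0.003,0,0],[-1,0.036,-0.0046,0,0],[-1,0.048,-0.0061,0,0],[-1,0.058,-0.0073,0,0]]]' >/dev/null
python3 -m jog '[[[-1,0.008,-0.001,0.001,0],[-1,0.015,-0.0019,0.002,0],[-1,0.021,-0.0027,0.002,0],[-1,0.025,-0.0032,0.002,0],[-1,0.0268,-0.0034,0.002,0]]]'
python3 -m jog '[[[-1,0,0,0,-0.01],[-1,0,0,0,-0.03],[-1,0,0,0,-0.06],[-1,0,0,0,-0.1],[-1,0,0,0,-0.14]]]' >/dev/null
python3 -m jog '[[[-1,0,0,0,-0.05],[-1,0,0,0,-0.1],[-1,0,0,0,-0.15],[-1,0,0,0,-0.2],[-1,0,0,0,-0.25]]]' >/dev/null
python3 -m jog '[[[-1,0,0,0,-0.04],[-1,0,0,0,-0.08],[-1,0,0,0,-0.11],[-1,0,0,0,-0.13],[-1,0,0,0,-0.146]]]' >/dev/null
python3 -m jog '[[[-1,0,0,0,0],[-1,0,0,0,0],[-1,0,0,0,0],[-1,0,0,0,0],[-1,0,0,0,0]]]'
python3 - <<'E'
from h import *
go(.4353,.4287,.179,104.1); s=robot.observe(); im,c=snap('wrist','w9'); snap('side','s9'); snap('scene','c9')
A=rot(s["tool_rot"]);P=s["tool_pos"]
print('pred cap',proj(c,P+A@[.034,0,-.022]),'pred rim corners',[proj(c,P+A@[.045,y,.089-.013]).round(1) for y in(-.1,.1)])
a=cv2.imread("pics/w9.png"); b=cv2.imread("pics/s9.png")
w=cv2.resize(a[100:300,140:500],(720,400)); q=cv2.resize(b[70:240,170:370],(706,600))[:200]
sd=cv2.resize(b[60:250,170:400],(400,330),interpolation=cv2.INTER_CUBIC); sc=cv2.resize(cv2.imread("pics/c9.png")[80:240,180:374],(400,330),interpolation=cv2.INTER_CUBIC)
out=np.zeros((600,800,3),np.uint8); out[:330]=np.hstack([sd,sc]); out[330:,:486]=cv2.resize(a[100:300,140:500],(486,270)); cv2.imwrite("pics/fin.png",out)
E
```

```text
time: 13.22
tool_pos: [0.4215, 0.346, 0.1821]
tool_rot: [-3.141, 0.0, 1.281]
contact_force: [-0.4, -0.8, -4.5]
opening: 0.014
grip_force: 60.0
time: 14.05
tool_pos: [0.4355, 0.4293, 0.1801]
tool_rot: [-3.142, -0.0, 1.281]
contact_force: [-0.6, -0.6, -4.8]
opening: 0.0136
grip_force: 60.0
time: 15.72
tool_pos: [0.4355, 0.4288, 0.1802]
tool_rot: [3.142, -0.0, 1.817]
contact_force: [0.3, -0.0, -4.8]
opening: 0.0138
grip_force: 60.0
t 15.72 pos [0.4355 0.4288 0.1802] yaw 104.09 q6 0.41 -> shift tool [-0.0001 -0.0002  0.0012] rz -0.00017774624825045028 (rot about tool z, + = yaw down)
pred cap [318.71169834 200.84252592] pred rim corners [array([196.6, 156. ]), array([441. , 155.9])]
```

View pics/fin.png

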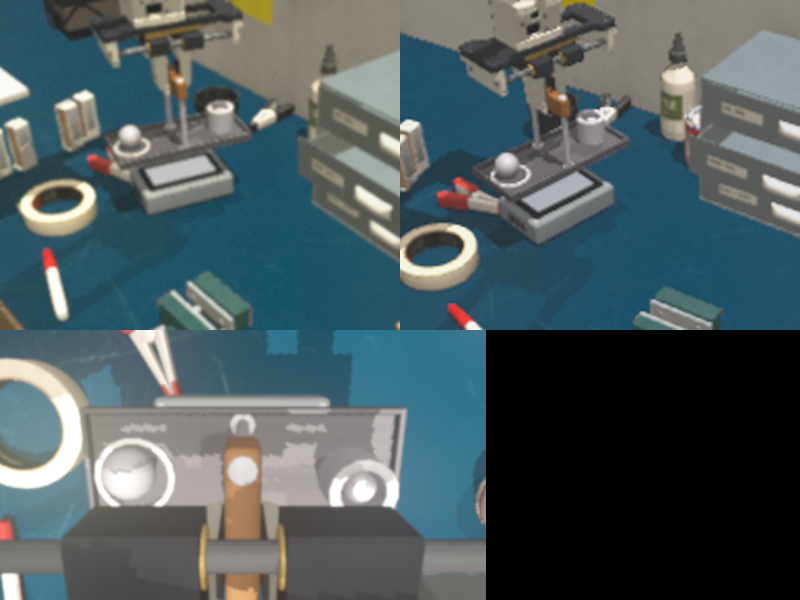

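The ball is in its ring and the bush is on the post, with the tray over and in line with the reader. As a last check I'll get the height and centring from the two fixed cameras.

Run:
```python
from h import *
d=lambda u,v:((u+.5)/1.739-.5+170,(v+.5)/1.737-.5+60); e=lambda u,v:((u-400+.5)/2.062-.5+180,(v+.5)/2.0625-.5+80)
s=robot.observe(); P=s["tool_pos"]; A=rot(s["tool_rot"]); cw=cam("wrist"); w=lambda u,v:((u+.5)/1.35-.5+140,(v-330+.5)/1.35-.5+100)
for n,a,b,x in(("bushtop(z=u+.041)",d(220,107),e(590,116),w(364,489)),("ball(+.021)",d(131,138),e(507,165),w(128,472)),("ring(+.009)",d(128,147),e(509,175),None),
  ("cornerR(+.013)",d(253,131),e(628,143),None),("cornerL",d(107,166),e(503,193),None),("capnear(.111)",None,None,w(243,471))):
    if a is None: continue
    X=tri([(cam("side"),a),(cam("scene"),b)]); o=A.T@(X-P); print(n,X.round(4),'tool',o.round(4))
    if x: X=tri([(cam("side"),a),(cam("scene"),b),(cw,x)]); print('  3view',X.round(4),(A.T@(X-P)).round(4))
# w7 check of rim width with tray on the table
z=np.load("pics/w8.npy");
```

```text
bushtop(z=u+.041) [0.5049 0.4504 0.1283] tool [0.004  0.0726 0.0519]
  3view [0.5036 0.4466 0.1304] [0.0006 0.0704 0.0498]
ball(+.021) [0.3699 0.4237 0.1064] tool [ 0.011  -0.0649  0.0738]
  3view [0.3681 0.4168 0.111 ] [ 0.0048 -0.0682  0.0692]
ring(+.009) [0.3646 0.4037 0.104 ] tool [-0.0071 -0.0748  0.0762]
cornerR(+.013) [0.5469 0.4177 0.0953] tool [-0.038   0.1054  0.0849]
cornerL [0.3366 0.3477 0.1153] tool [-0.0546 -0.1156  0.0649]
```

```bash
python3 -m jog '[[[-1,0,0,0,0],[-1,0,0,0,0],[-1,0,0,0,0],[-1,0,0,0,0],[-1,0,0,0,0]]]' && python3 -c "
from cell import robot
print(robot.hand_in())"
```

```text
time: 16.28
tool_pos: [0.4354, 0.4288, 0.1802]
tool_rot: [3.142, -0.0, 1.817]
contact_force: [0.0, 1.2, -4.4]
opening: 0.0136
grip_force: 60.0
the job is handed in; nothing more can be done
None
```

I handed the job in at 16.3 s: the wide bush is down on the post and released, the ball is in its pocket, and the tray is held level and still, in line and centred over the reader to about 1–2 mm and about 5 cm above the glass (no verdict came back).

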